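# Shut the key safe and hold its lock dial at the third notch

## Task

Gently lower the lid of the key safe until it is fully shut; do not let it slam. Then turn the spring-return lock dial on the pod next to it clockwise, past its first and second notches to the third (the red dot), and hold it there against its spring with the fingers: finish while still holding it, do not let go. Leave the dial alone while the lid is open, and leave the other things on the desk where they are.

Things in the scene. Friction and masses are not known exactly. Their poses are not given: they have to be found in the camera images.
- lid (a joint): Hinge of the key safe's blue lid, rad: 0 = fully shut on the box, grows as it opens (starts between 0.75 and 1.2, at most 1.6). The hinge is stiff (about 0.35 Nm of friction): the lid stays where it is left and needs about 1 to 3 N at its free edge to be pushed down.
- safe: The key safe: open grey box fixed to the desk, 160 (x) x 200 (y) x 70 mm high; origin at the centre of its underside, x away from the robot. Its blue lid is hinged on the +x rim; open, it stands up from there with its outer face looking up and away from the robot.
- lid_hinge (a point): On the lid's hinge line, mid-way along it, 70 mm above the desk. Its axes turn with the lid: y along the hinge line (level), -x from the hinge to the free edge, z out of the outer face. The lid is a blue plate 160 mm (x = 0 to -160) by 200 mm (y) by 8 mm thick (outer face at z = 8 mm).
- lid_tab (a point): Middle of the outer face of the black tab in the middle of the lid's free edge, 168 mm from the hinge line; the tab is 60 mm wide, 8 mm thick and stands 18 mm out past the free edge. Axes as lid_hinge.
- dial (a joint): Angle of the lock dial, rad: 0 = at rest, grows as it turns clockwise seen from above. Notches (detents, felt as a ripple in the torque) at 0.4, 0.8 and 1.2; the end stop is at 1.55. A spring always drives it back to 0 from everywhere, also out of the notches: turning takes 0.04 to 0.19 Nm, and if released it returns.
- pod: The lock control pod, fixed to the desk, 130 x 130 x 55 mm high, grey with a black top, the dial in its middle; origin at the centre of its underside. On its top around the dial, clockwise: a white dash (rest), two small white dots (first and second notch), a larger red dot (third notch).
- dial_grip (a point): Point on the dial's vertical axis inside its orange grip bar, 84 mm above the desk, at the height to grip it from above. The bar is 56 mm long (its x), 14 mm thick (its y) and 34 mm tall (z up); its top is 14 mm above this point, its foot 20 mm below it stands on a dark 60 mm disc. A white line on top of its +x end is the pointer; the axes turn with the dial.
- mug: Blue mug, loose, 80 mm across, 95 mm high; origin under its centre. To be left alone.
- radio: Black two-way radio lying on its back, loose, 58 x 110 x 34 mm plus a 90 mm aerial along its y; origin under its centre. To be left alone.
- mouse: Black computer mouse, loose, 100 x 60 x 26 mm; origin under its centre. To be left alone.
- keys: Bunch of keys with a red tag lying flat, loose, about 110 x 95 x 6 mm; origin at the ring. To be left alone.
- stapler: Red and black stapler, loose, 120 x 36 x 45 mm; origin under its centre. To be left alone.
- phone: Black smartphone lying flat, loose, 150 x 72 x 9 mm; origin under its centre. To be left alone.

How it is judged:
On the way, in this order (a step that is already met when the one before it is completed fails the run):
1. the lid of the key safe is fully shut (value of joint lid below 0.04 rad), for 0.2 s.
2. the dial is held at the third notch by the fingers, the lid still shut (value of joint dial between 1.06 and 1.34 rad and contact force between the fingers and dial above 0.8 N and value of joint lid below 0.04 rad), for 0.3 s.
At the end, for the whole second after the job is handed in: The lid is shut (hinge below 0.04 rad) and the fingers, touching the dial bar with more than 0.8 N, hold the dial still at the third notch (1.2 rad, within 0.14 rad), against its return spring, as the program ends and through the second after (all of step 2 and velocity of joint dial between -0.3 and 0.3 rad/s); the arm keeps its last pose, push and grip.
It fails at once if the lid slams (falls faster than 2.5 rad/s) (velocity of joint lid below -2.5 rad/s).
It fails at once if the dial is turned while the lid is open (value of joint lid above 0.1 rad and value of joint dial above 0.25 rad).
It fails at once if another thing on the desk (mug, radio, mouse, keys, stapler, phone) is moved by more than 30 mm or tipped over (distance of any of mug, radio, mouse, keys, stapler, phone from where it was at the start of the episode above 0.03 m or angle between any of mug, radio, mouse, keys, stapler, phone's own z axis and vertical above 0.5 rad).
It also fails if it takes over 51 s, if anything falls off the work surface, if the arm or the gripper's body presses on something with over 40 N, if the wrist force passes 120 N, or if a joint passes its speed limit or range.

## Robot

A 6-joint arm with a two-finger parallel gripper is mounted at the origin on the work surface. World frame = base frame: x ahead of the robot, y to its left, z up, the work surface at z = 0. Lengths are in m, angles in rad, forces in N, time in s.
With the tool pointing down it reaches from about 0.375 to 0.825 m from the base axis. Payload 5.5 kg.
Tool frame: the origin (TCP) lies on the front face of the gripper's body, between the roots of the fingers; the fingertips stand 73 mm ahead of it and the grasp point (between the pads) lies 54 mm ahead of it; z points along the fingers, y is the line along which they close (so a half turn about z gives the same grasp; the last joint's range is limited). The gripper opens to 85 mm and grips with 20 to 120 N. Pads are 22 mm wide; open, the fingers measure 114 mm over their backs; the gripper's body (76 mm by 85 mm) begins 54 mm behind the grasp point. The pads swing forward as they close: fully open they stand 13 mm farther back than shut.
Start: joints at [1.134, 0.314, -0.047, 1.21, 0, 1.571], TCP at [0.254, 0.544, 0.304] pointing down, gripper open.
Joint ranges: [-2.67, 2.67], [-0.69, 1.73], [-1.03, 1.25], [-2.08, 2.16], [-1.42, 1.45], [-3.14, 3.14]. Speed limits (rad/s): [2.39, 2.39, 3.01, 3.14, 3.14, 3.14].

## Interface

Orientations are given as a unit quaternion [x, y, z, w].
In Python, from cell import sense, grab_frame, camera_info, finish_job gives the robot as it stands.
- The arm moves only by the tool move_arm, never from a script. Its argument "deltas" is a list that holds one entry, the list of rows, each a list of 7 numbers: the shift along the tool's x, y, z in units of 20 mm (1.0 is 20 mm), then the turn, a rotation vector about the tool's x, y, z in units of 0.12 rad (1.0 is 0.12 rad), then the finger opening in mm, from 0 to 85.4. In form: [[[tx, ty, tz, wx, wy, wz, jaw], ...]]. A call has 1 to 10 rows; each row shifts and turns the commanded pose from where the row before left it, along the tool's axes as they then stand; what a row does not reach is not made up. A row lasts 1/8 s, in which the tool goes at most 62.5 mm and 10.7 degrees, less where a joint would pass 70% of its speed; a pose out of reach is approached as far as the arm can. A call with a number of a shift or a turn outside -1 to 1 is refused whole. A call with a gripper value outside its range is refused whole. The fingers move at their own pace and stop on an object; "squeeze" is the grip in N (left out, the last holds). Time passes only in rows, so rows that do not move let the fingers close. It gives the time, the measured TCP pose, the force, the opening and the grip force at its end, in the units of the state.
- sense(): the state, without advancing time (a new reading comes with each control period).
- grab_frame(name): name is "scene" or "top" or "wrist"; returns the picture (384x512x3 uint8, red, green, blue); there is no depth.
- camera_info(name): a dict with "vfov" (degrees; the focal length in pixels is half the picture's height over the tangent of half this angle, whatever the lens; pixels are square), "cx", "cy" (the principal point, pixels), "rvec" (rotation vector, rad) and "tvec" (3), from world to camera coordinates, as OpenCV has them. Camera axes: x right, y down, z forward; pixel columns grow to the right and rows downward; lengths in m; the calibration is good to about 2 mm. A picture is of the moment at which its call begins: read the wrist's pose just before it. camera_info takes no time and is no camera call; for the wrist camera it gives the pose at the moment of the call.
- finish_job(): hands the job in; it is judged then, once.
The state is a dict: "time": time; "joint_positions": joint angles; "joint_vel": joint speeds; "effort": joint torques, N m; "position": TCP position; "ee_rot": TCP orientation; "force": force on the tool from outside, world axes, zero at the start; "ft_torque": the same for the moment, N m; "finger_gap": finger opening in m; "grasp_force": force on a finger pad.
Only numpy, scipy, OpenCV 4.12 (cv2) and the standard library are available. Lean on these libraries where they do the work, as an engineer would, in place of code of your own. Each camera call takes 0.05 s, during which the arm holds its last target. There are 200 camera calls.

## Working session

There is one attempt and no reset: what is moved stays moved. The work goes in short steps, Python scripts to look and compute and a tool call to move; the robot and the scene stay as the last step left them, time stands still between calls to the robot, and variables do not carry over. Pictures are saved under pics/ and viewed, at most 10 in all, crops included, and the job is handed in when it is done.

Besides the shell and the picture viewer there is one more tool, called after "Emit:" in YAML: its name, and indented under it one key for each argument. move_arm: Moves the arm, as the interface text tells. Its arguments: {"type":"object","properties":{"deltas":{"type":"array","items":{"type":"array","items":{"type":"array","items":{"type":"number"}}}},"squeeze":{"type":"number"}},"required":["deltas"]}

```bash
mkdir -p pics; ls
python3 - <<'E'
from cell import *
import cv2,numpy as np
s=sense();print(s['time'],s['position'],s['ee_rot'],s['finger_gap'])
a=[]
for n in("scene","top"):
    c=camera_info(n);print(n,c)
    f=grab_frame(n);cv2.imwrite(f'pics/{n}0.png',f[:,:,::-1])
E
```

```text
pics
0.0 [0.25362003 0.54324932 0.30302321] [ 2.16658592e-01  9.76247055e-01 -8.39997589e-04 -1.91619110e-04] 0.08532863436011065
scene {'vfov': 57.16972605807601, 'cx': 255.00046534133446, 'cy': 191.3087168606667, 'rvec': array([ 1.57743973,  2.0383647 , -0.79247912]), 'tvec': array([ 0.12575122, -0.37291294,  1.48464657])}
top {'vfov': 47.25549876290937, 'cx': 253.5803100614022, 'cy': 193.7028585343532, 'rvec': array([ 2.15713684, -2.10888694,  0.18269681]), 'tvec': array([0.02223084, 0.55517681, 1.29575208])}
```

View pics/scene0.png

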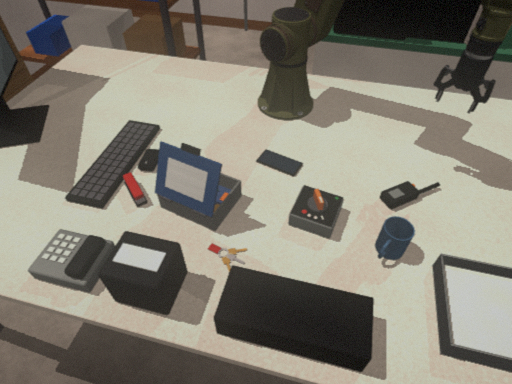

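View pics/top0.png

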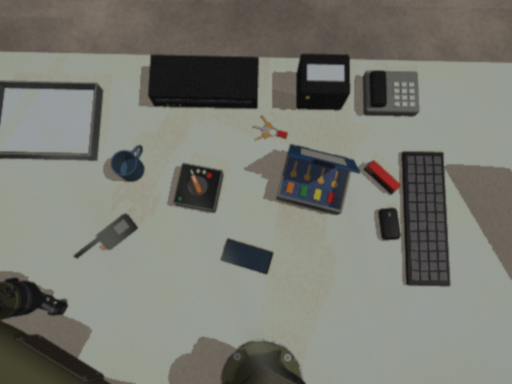

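The scene view shows the safe at (200,190) with its lid open and the pod at (317,210). In the top view the safe is at (315,180), the pod at (198,188), and the robot base at the bottom (260,365). I'll enlarge the top view to get the corners.

```bash
cat > h.py <<'E'
from cell import *
import cv2,numpy as np
def cam(n):
    c=camera_info(n);f=192/np.tan(np.radians(c['vfov'])/2)
    return np.array([[f,0,c['cx']],[0,f,c['cy']],[0,0,1]]),cv2.Rodrigues(c['rvec'])[0],c['tvec']
def ray(n,uv,z,C=None):
    K,R,t=C or cam(n);d=R.T@np.linalg.inv(K)@[uv[0],uv[1],1];o=-R.T@t
    return o+d*(z-o[2])/d[2]
def proj(n,P,C=None):
    K,R,t=C or cam(n);p=(K@(R@np.atleast_2d(P).T+t[:,None])).T
    return p[:,:2]/p[:,2:]
E
python3 - <<'E'
from h import *
t=cv2.imread('pics/top0.png');s=cv2.imread('pics/scene0.png')
a=cv2.resize(t[135:225,265:365],(500,450),interpolation=cv2.INTER_CUBIC)
b=cv2.resize(t[155:220,165:230],(300,300),interpolation=cv2.INTER_CUBIC)
o=np.zeros((450,800,3),np.uint8);o[:,:500]=a;o[:300,500:]=b
cv2.imwrite('pics/crop.png',o)
# lid blue in top; orange bar
for n,im in(('top',t),('scene',s)):
    hsv=cv2.cvtColor(im,cv2.COLOR_BGR2HSV)
    for nm,lo,hi in(('blue',(100,110,30),(125,255,255)),('orange',(3,150,110),(15,255,255))):
        m=cv2.inRange(hsv,lo,hi)
        for c in cv2.findContours(m,0,2)[0]:
            if cv2.contourArea(c)>40: print(n,nm,cv2.contourArea(c),np.round(cv2.minAreaRect(c)[0],1),cv2.approxPolyDP(c,4,True)[:,0].tolist())
E
```

```text
top blue 94.5 [343.9 164.2] [[358, 171], [349, 160], [347, 167], [329, 163]]
top blue 166.0 [308.2 155.9] [[291, 146], [291, 159], [327, 162], [301, 156], [299, 147]]
top orange 41.0 [289.6 187. ] [[289, 182], [286, 191], [291, 192]]
scene blue 1022.5 [46.8 35.1] [[66, 16], [50, 16], [26, 32], [36, 52], [57, 54], [60, 42], [68, 46], [60, 23]]
scene orange 61.0 [31.2 53.8] [[21, 52], [42, 55], [30, 45]]
```

View pics/crop.png

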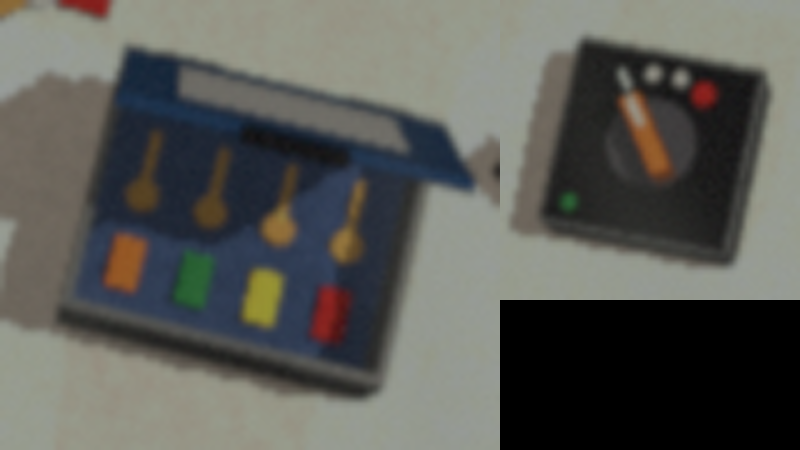

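In the crop, the lid's hinge corners are at about (125,47) and (440,125). The free edge runs (115,104) to (472,188) with the tab at (295,145), and the front rim runs (60,307) to (378,378). The bar's pointer end is at (623,68), its other end at (665,180). The red dot is at (704,95), clockwise from the pointer.

Run:
```python
from h import *
A=lambda x,y:(x/5+264.6,y/5+134.6)
B=lambda x,y:((x-500)/4.615+164.6,y/4.615+154.6)
for k,p in dict(fl=(60,307),fr=(378,378)).items(): print(k,ray('top',A(*p),.07))
for k,p in dict(hl=(125,47),hr=(440,125)).items(): print(k,ray('top',A(*p),.075))
K={n:cam(n) for n in('top','scene')}
P={n:C[0]@np.c_[C[1],C[2]] for n,C in K.items()}
for k,a,b in(('free-left',A(115,104),(221,163)),('free-right',A(472,188),(160,146)),('tab',A(298,148),(190,149))):
    X=cv2.triangulatePoints(P['top'],P['scene'],np.array(a),np.array(b,float))[:,0];X=X[:3]/X[3]
    print(k,X,proj('top',X,K['top'])-a,proj('scene',X,K['scene'])-b)
for k,p in dict(c1=(583,40),c2=(768,72),c3=(733,252),c4=(545,215),red=(704,95),d1=(654,74),d2=(681,79)).items(): print(k,ray('top',B(*p),.055))
for k,p in dict(ptr=(623,68),end=(665,180)).items(): print(k,ray('top',B(*p),.098))
for k,p,z in(('phone',(247,256),.009),('mug',(127,165),.095),('stapler',(382,177),.04)):print(k,ray('top',p,z))
```

```text
fl [ 0.54520623 -0.03455396  0.07      ]
fr [ 0.50651845 -0.2252656   0.07      ]
hl [ 0.70634915 -0.07183875  0.075     ]
hr [ 0.66174889 -0.26366273  0.075     ]
free-left [ 0.63387278 -0.05596989  0.21337978] [[ 0.20200335 -0.05227262]] [[0.33402064 0.03108987]]
free-right [ 0.59485085 -0.25216232  0.19797496] [[-0.0928081   0.03557418]] [[-0.14670787 -0.02040696]]
tab [ 0.60953696 -0.15311356  0.22048595] [[-0.18659751  0.059806  ]] [[-0.30012234 -0.035566  ]]
c1 [0.64320029 0.25530523 0.055     ]
c2 [0.62420346 0.13126336 0.055     ]
c3 [0.50300607 0.1500407  0.055     ]
c4 [0.52469214 0.27438244 0.055     ]
red [0.60760066 0.17318796 0.055     ]
d1 [0.62109711 0.20697923 0.055     ]
d2 [0.61811034 0.18889649 0.055     ]
ptr [0.61499326 0.22142002 0.098     ]
end [0.54253997 0.191277   0.098     ]
phone [0.36641812 0.05069037 0.009     ]
mug [0.62448395 0.41384294 0.095     ]
stapler [ 0.61738972 -0.36197993  0.04      ]
```

Consistent: safe yaw is about -0.205, the hinge is at (0.683,-0.163), and the lid angle is 1.12 rad with the tab radius at 0.1675 (expected 0.168). The pod centre is (0.574,0.203). The dots, spaced 0.4 rad, put the rest heading at about 28°. I'll move above the outer face of the lid with the fingers shut.

Emit:
move_arm:
  deltas:
    - [[0,0,-1,0,0,-1,0],[0,0,-1,0,0,-0.93,0],[-0.9,-1,0,0,0,0,0],[-0.9,-1,0,0,0,0,0],[-0.9,-1,0,0,0,0,0],[-0.9,-1,0,0,0,0,0],[-0.9,-1,0,0,0,0,0],[-0.9,-1,0,0,0,0,0],[-0.9,-1,0,0,0,0,0],[-0.9,-1,0,0,0,0,0]]
  squeeze: 40

```text
time: 1.35
position: [0.3624, 0.3567, 0.3435]
ee_rot: [0.102, 0.995, -0.0, -0.0]
force: [0.0, 0.5, -0.1]
finger_gap: 0.0
grasp_force: 0.0
```

Emit:
move_arm:
  deltas:
    - [[-0.9,-1,0,0,0,0,0],[-0.9,-1,0,0,0,0,0],[-0.9,-1,0,0,0,0,0],[-0.9,-1,0,0,0,0,0],[-0.9,-1,0,0,0,0,0],[-0.9,-1,0,0,0,0,0],[-0.9,-1,0,0,0,0,0],[-0.9,-1,0,0,0,0,0],[-0.9,-1,0,0,0,0,0],[-0.9,-1,0,0,0,0,0]]

```text
time: 2.6
position: [0.4978, 0.1243, 0.3435]
ee_rot: [0.102, 0.995, -0.0, -0.0]
force: [0.7, -0.3, -0.1]
finger_gap: 0.0
grasp_force: 0.0
```

Emit:
move_arm:
  deltas:
    - [[-0.9,-1,0,0,0,0,0],[-0.9,-1,0,0,0,0,0],[-0.9,-1,0,0,0,0,0],[-0.9,-1,0,0,0,0,0],[-0.9,-1,0,0,0,0,0],[-0.9,-1,0,0,0,0,0],[-0.9,-1,0,0,0,0,0],[-0.9,-1,0,0,0,0,0],[-0.9,-1,0,0,0,0,0],[0,0,0,0,0,0,0]]

```text
time: 3.85
position: [0.6199, -0.0854, 0.3429]
ee_rot: [0.103, 0.995, -0.0, -0.001]
force: [0.3, -0.0, -0.6]
finger_gap: 0.0002
grasp_force: 0.0
```

Emit:
move_arm:
  deltas:
    - [[-0.8,-0.8,0,0,0,0,0],[-0.8,-0.8,0,0,0,0,0],[-0.8,-0.8,0,0,0,0,0],[-0.8,-0.8,0,0,0,0,0],[0,0,0.8,0,0,0,0],[0,0,0.8,0,0,0,0],[0,0,0.8,0,0,0,0],[0,0,0.8,0,0,0,0],[0,0,0,0,0,0,0]]

```text
time: 4.97
position: [0.6682, -0.1592, 0.2779]
ee_rot: [0.102, 0.995, 0.0, -0.002]
force: [0.4, -0.1, 0.4]
finger_gap: -0.0002
grasp_force: 0.0
```

Run:
```python
from h import *
f=grab_frame('scene')[:,:,::-1];t=grab_frame('top')[:,:,::-1]
a=cv2.resize(f[110:240,130:260],(500,500),interpolation=cv2.INTER_CUBIC)
b=cv2.resize(t[130:220,260:350],(300,300),interpolation=cv2.INTER_CUBIC)
o=np.zeros((500,800,3),np.uint8);o[:,:500]=a;o[:300,500:]=b
cv2.imwrite('pics/b.png',o)
```

```text
(no output)
```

View pics/b.png

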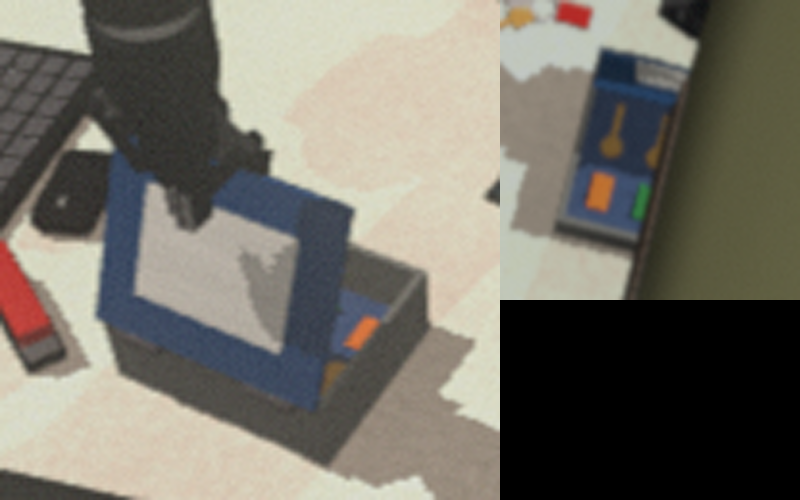

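The closed fingertips (crop 195,220) stand in front of the lid's outer face, midway along it and near the free edge. Next I approach for contact.

Emit:
move_arm:
  deltas:
    - [[0.5,0,0,0,0,0,0],[0.5,0,0,0,0,0,0],[0.5,0,0,0,0,0,0],[0.3,0,0,0,0,0,0]]

```text
time: 5.58
position: [0.6331, -0.1523, 0.2803]
ee_rot: [0.102, 0.995, -0.0, 0.0]
force: [-0.1, -0.2, 0.8]
finger_gap: -0.0002
grasp_force: 0.0
```

Emit:
move_arm:
  deltas:
    - [[0.45,0,0.24,0,0,0,0],[0.43,0,0.27,0,0,0,0],[0.41,0,0.3,0,0,0,0],[0.39,0,0.33,0,0,0,0],[0.36,0,0.35,0,0,0,0],[0.34,0,0.38,0,0,0,0],[0.31,0,0.4,0,0,0,0]]

```text
time: 6.45
position: [0.5807, -0.1414, 0.2339]
ee_rot: [0.102, 0.995, -0.0, -0.0]
force: [0.4, 0.0, 2.9]
finger_gap: 0.0003
grasp_force: 0.9
```

Run:
```python
from h import *
print(sense()['force'],sense()['ft_torque'])
f=grab_frame('scene')[:,:,::-1]
cv2.imwrite('pics/c.png',cv2.resize(f[110:240,130:260],(400,400),interpolation=cv2.INTER_CUBIC))
```

```text
[0.40487344 0.02520126 2.86632955] [ 0.08594683 -0.02003765  0.00302811]
```

View pics/c.png

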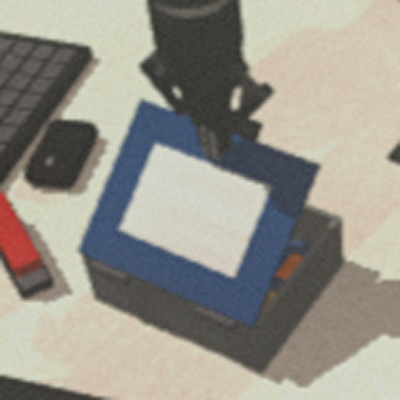

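The lid is following, with the tips resting near its free edge (215,150) and 3 N of force. I continue the arc.

Emit:
move_arm:
  deltas:
    - [[0.28,0,0.42,0,0,0,0],[0.25,0,0.44,0,0,0,0],[0.22,0,0.46,0,0,0,0],[0.19,0,0.47,0,0,0,0],[0.15,0,0.48,0,0,0,0],[0.12,0,0.49,0,0,0,0],[0.08,0,0.5,0,0,0,0]]

```text
time: 7.38
position: [0.5558, -0.1362, 0.1685]
ee_rot: [0.102, 0.995, -0.0, -0.0]
force: [-0.9, 0.1, 2.1]
finger_gap: -0.0002
grasp_force: 0.8
```

Emit:
move_arm:
  deltas:
    - [[0,0,0.3,0,0,0,0],[0,0,0.3,0,0,0,0],[0,0,0.25,0,0,0,0],[0,0,0,0,0,0,0],[0,0,0,0,0,0,0]]

```text
time: 8.0
position: [0.5563, -0.1362, 0.1524]
ee_rot: [0.102, 0.995, -0.0, 0.0]
force: [-0.5, 0.2, -0.2]
finger_gap: -0.0001
grasp_force: 0.0
```

Emit:
move_arm:
  deltas:
    - [[0,0,0.1,0,0,0,0],[0,0,0.1,0,0,0,0],[0,0,0,0,0,0,0]]

```text
time: 8.38
position: [0.5564, -0.1363, 0.1509]
ee_rot: [0.102, 0.995, -0.0, 0.001]
force: [-7.1, 1.2, 20.5]
finger_gap: 0.0002
grasp_force: 10.0
```

Firm stop at 20 N with the tip at 78 mm, the lid's closed outer face, so the lid is shut. I lift and go to the pod.

Emit:
move_arm:
  deltas:
    - [[0,0,0,0,0,0,0],[0,0,-0.5,0,0,0,0],[0,0,-1,0,0,0,0],[0,0,-1,0,0,0,0],[0,0,-1,0,0,0,40],[0,0,-1,0,0,0,40],[0,0,-1,0,0,0,40],[0.15,1,0,0,0,0,40],[0.15,1,0,0,0,0,40],[0.15,1,0,0,0,0,40]]

```text
time: 9.62
position: [0.5589, -0.0737, 0.2573]
ee_rot: [0.102, 0.995, 0.0, -0.001]
force: [0.6, -0.5, -0.2]
finger_gap: 0.0399
grasp_force: 0.0
```

Emit:
move_arm:
  deltas:
    - [[0.15,1,0,0,0,0,40],[0.15,1,0,0,0,0,40],[0.15,1,0,0,0,0,40],[0.15,1,0,0,0,0,40],[0.15,1,0,0,0,0,40],[0.15,1,0,0,0,0,40],[0.15,1,0,0,0,0,40],[0.15,1,0,0,0,0,40],[0.15,1,0,0,0,0,40],[0.15,1,0,0,0,0,40]]

```text
time: 10.88
position: [0.5709, 0.1276, 0.2583]
ee_rot: [0.102, 0.995, -0.0, 0.0]
force: [-0.4, 0.8, -0.0]
finger_gap: 0.0397
grasp_force: 0.0
```

Emit:
move_arm:
  deltas:
    - [[0.15,1,0,0,0,0,40],[0.15,1,0,0,0,0,40],[0.15,1,0,0,0,0,40],[0,0,0,0,0,-1,40],[0,0,0,0,0,-1,40],[0,0,0,0,0,-1,40],[0,0,0,0,0,-1,40],[0,0,0,0,0,-1,40],[0,0,0,0,0,-0.8,40],[0,0,0,0,0,0,40]]

```text
time: 12.12
position: [0.5743, 0.1875, 0.2583]
ee_rot: [-0.243, 0.97, -0.0, -0.0]
force: [0.0, -0.2, 0.3]
finger_gap: 0.0399
grasp_force: 0.0
```

Run:
```python
from h import *
C=cam('wrist');f=grab_frame('wrist')[:,:,::-1]
cv2.imwrite('pics/w.png',f); cv2.imwrite('pics/s2.png',grab_frame('scene')[:,:,::-1])
np.savez('w.npz',K=C[0],R=C[1],t=C[2])
s=sense();print(s['position'],s['ee_rot'],s['joint_positions'])
print(proj('wrist',[[.574,.203,.098],[.574,.203,.055]],C))
```

```text
[0.57428166 0.18726153 0.25827038] [-2.42163766e-01  9.70235389e-01 -2.85805736e-06 -1.05691204e-05] [ 3.15209841e-01  3.41704020e-01 -1.13006917e-01  1.11610688e+00
 -4.21044387e-06 -1.73980914e-01]
[[276.8487008  209.39467092]
 [274.0219663  191.84080987]]
```

View pics/w.png

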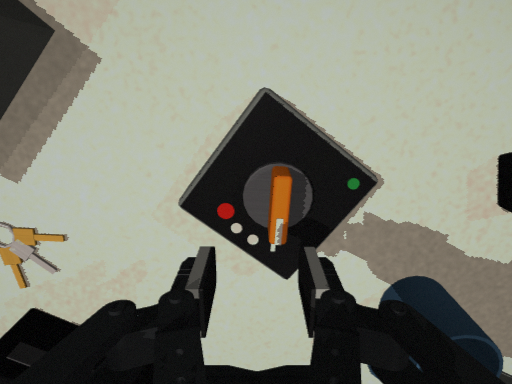

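View pics/s2.png

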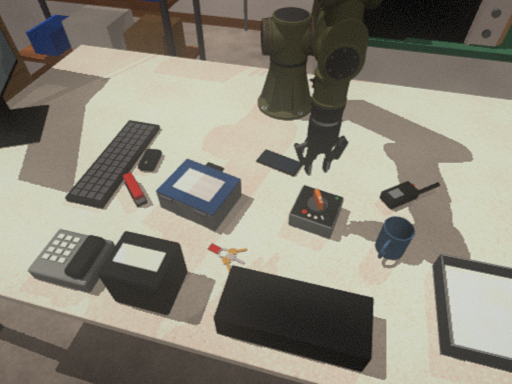

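The scene view shows the lid shut flat. In the wrist view the bar runs from (281,168) to (278,243) with the disc around (278,193). I measure it there.

Run:
```python
from h import *
d=np.load('w.npz');C=(d['K'],d['R'],d['t'])
im=cv2.imread('pics/w.png');h=cv2.cvtColor(im,cv2.COLOR_BGR2HSV)
m=cv2.inRange(h,(5,170,150),(16,255,255));m[:150]=0;m[260:]=0;m[:,:255]=0;m[:,310:]=0
c=max(cv2.findContours(m,0,2)[0],key=cv2.contourArea)
r=cv2.minAreaRect(c);print(r,cv2.boxPoints(r).tolist())
for k,p,z in(('far',(282,168),.098),('near',(277,243),.098),('disc',(278,193),.064),('red',(226,211),.055),('d1',(253,240),.055),('d2',(237,228.5),.055),('c',(265,88),.055),('c',(382,181),.055),('c',(288,278),.055),('c',(180,205),.055)):print(k,ray('',p,z,C))
for y in(180,195,210,225):
    x=np.where(m[y]>0)[0];print(y,x.min(),x.max(),[ray('',(q,y),.098,C)[:2].round(4).tolist() for q in(x.min(),x.max()+1)])
```

```text
((279.51678466796875, 209.45286560058594), (17.138145446777344, 68.23699951171875), 5.572198390960693) [[267.67529296875, 242.5780792236328], [274.30108642578125, 174.6635284423828], [291.3582763671875, 176.32765197753906], [284.73248291015625, 244.24220275878906]]
far [0.54442573 0.19077098 0.098     ]
near [0.59834813 0.21669483 0.098     ]
disc [0.57099524 0.20467752 0.064     ]
red [0.60980602 0.17389536 0.055     ]
d1 [0.62375044 0.20845661 0.055     ]
d2 [0.62037648 0.19025756 0.055     ]
c [0.50184618 0.15491655 0.055     ]
c [0.5215409  0.28064194 0.055     ]
c [0.64354768 0.25678058 0.055     ]
c [0.62384429 0.13538793 0.055     ]
180 274 291 [[0.555, 0.19], [0.5488, 0.2016]]
195 273 289 [[0.5654, 0.195], [0.5595, 0.206]]
210 272 288 [[0.5761, 0.2], [0.5701, 0.2113]]
225 270 275 [[0.5876, 0.2046], [0.5854, 0.2086]]
```

Dial axis is about (0.572,0.205), heading about 27°. The bar measures 60 mm (expected 56 plus the mark), and the tool is within 1.5° of it. I align and descend.

Emit:
move_arm:
  deltas:
    - [[-0.31,0.82,0,0,0,0,40],[0,0,1,0,0,0,40],[0,0,1,0,0,0,40],[0,0,1,0,0,0,40],[0,0,1,0,0,0,40],[0,0,1,0,0,0,40],[0,0,0.5,0,0,0,40],[0,0,0.4,0,0,0,40],[0,0,0,0,0,0,40]]

```text
time: 13.35
position: [0.5718, 0.2045, 0.1401]
ee_rot: [-0.243, 0.97, 0.0, -0.0]
force: [-0.1, 0.5, 0.5]
finger_gap: 0.0399
grasp_force: 0.0
```

Emit:
move_arm:
  deltas:
    - [[0,0,0,0,0,0,25],[0,0,0,0,0,0,18],[0,0,0,0,0,0,8],[0,0,0,0,0,0,5],[0,0,0,0,0,0,5]]
  squeeze: 40

```text
time: 13.98
position: [0.5718, 0.2056, 0.1413]
ee_rot: [-0.243, 0.97, 0.002, 0.0]
force: [-2.5, 5.6, 3.8]
finger_gap: 0.0138
grasp_force: 38.6
```

Gripped at 13.8 mm, the bar's thickness. I recentre by 1 mm and turn clockwise 1.2 rad.

Emit:
move_arm:
  deltas:
    - [[0,0.05,0,0,0,0,5],[0,0,0,0,0,0.7,5],[0,0,0,0,0,0.7,5],[0,0,0,0,0,0.7,5],[0,0,0,0,0,0.7,5],[0,0,0,0,0,0.7,5],[0,0,0,0,0,0.7,5],[0,0,0,0,0,0.8,5],[0,0,0,0,0,0,5]]

```text
time: 15.1
position: [0.5713, 0.2067, 0.1412]
ee_rot: [0.054, 0.999, 0.002, -0.0]
force: [-3.3, 6.0, 5.6]
finger_gap: 0.0132
grasp_force: 38.9
```

Emit:
move_arm:
  deltas:
    - [[0,0.05,0,0,0,0.7,5],[0,0,0,0,0,0.7,5],[0,0,0,0,0,0.7,5],[0,0,0,0,0,0.7,5],[0,0,0,0,0,0.7,5],[0,0,0,0,0,0.7,5],[0,0,0,0,0,0.8,5],[0,0,0,0,0,0,5],[0,0,0,0,0,0,5],[0,0,0,0,0,0,5]]

```text
time: 16.35
position: [0.5717, 0.2078, 0.1412]
ee_rot: [0.346, 0.938, 0.002, -0.0]
force: [-2.7, 5.9, 3.8]
finger_gap: 0.0131
grasp_force: 38.9
```

Run:
```python
from h import *
s=sense();q=s['ee_rot'];print(s['time'],q,s['force'],s['ft_torque'],s['grasp_force'],s['joint_positions'][5])
print('turned',2*(np.arctan2(.97,-.243)-np.arctan2(q[1],q[0])))
C=cam('wrist');w=grab_frame('wrist')[:,:,::-1];t=grab_frame('scene')[:,:,::-1]
a=cv2.resize(t[175:245,280:350],(384,384),interpolation=cv2.INTER_CUBIC)
cv2.imwrite('pics/e.png',np.hstack([w[:,60:460],a]))
c=np.array([.572,.206]);hd=np.radians(27)-1.2
print(proj('wrist',[np.r_[c+.028*k*np.array([np.cos(hd),np.sin(hd)]),.098] for k in(-1,1)],C)-[60,0])
```

```text
16.35 [ 3.46443011e-01  9.38069037e-01  1.87956354e-03 -4.34347990e-04] [-2.72642826  5.93623442  3.7843925 ] [1.2657917  0.54274612 0.0745756 ] 38.87782394886017 1.054739319617283
turned 1.198482114804913
[[194.55104807 235.03030224]
 [192.22404298 352.51400875]]
```

View pics/e.png

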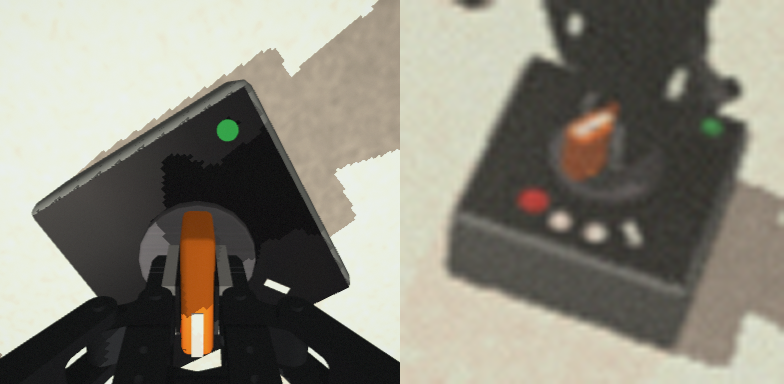

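The bar sits between the pads and points at the red dot. The turn measures 1.198 rad, and the bar's ends at (197,212) and (197,355) match the projection to about 1°. It is held with 39 N of grip, so I hand it in.

```bash
python3 -c "
from cell import *
print(finish_job())"
```

```text
the job is handed in; nothing more can be done
None
```

I shut the lid gently and turned the dial to about 1.2 rad (third notch, red dot), where the fingers still hold it with about 39 N of grip. The job is handed in, but no verdict came back.

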